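# Line up the gel pots on the station ledge by size

## Task

Set up the nail station: stand the four black-lidded gel pots on the pink ledge in order of size, one in the middle of each grey pad, the largest at the end nearest the curing lamp and then steadily smaller to the smallest at the far end. Keep the pots upright and do not knock over the pump bottle.

Things in the scene. Friction and masses are not known exactly. Their poses are not given: they have to be found in the camera images.
- pot_64: gel pot, the largest of the four: upright cylinder, 64 mm diameter, 48 mm tall, white jar, ribbed black lid, 110 to 220 g. Origin: centre of its underside, z up. Starts upright on the table (z = 0). Free room for open fingers before and behind it (along x); small clutter up to 55 mm tall beside it (along y), so close the fingers roughly along x.
- pot_54: gel pot, the second largest: upright cylinder, 54 mm diameter, 41 mm tall, white jar, ribbed black lid, 70 to 140 g. Origin: centre of its underside, z up. Starts upright on the table (z = 0). Free room for open fingers before and behind it (along x); small clutter up to 55 mm tall beside it (along y), so close the fingers roughly along x.
- pot_44: gel pot, the third largest: upright cylinder, 44 mm diameter, 34 mm tall, white jar, ribbed black lid, 40 to 85 g. Origin: centre of its underside, z up. Starts upright on the table (z = 0). Free room for open fingers before and behind it (along x); small clutter up to 55 mm tall beside it (along y), so close the fingers roughly along x.
- pot_34: gel pot, the smallest: upright cylinder, 34 mm diameter, 28 mm tall, white jar, ribbed black lid, 25 to 50 g. Origin: centre of its underside, z up. Starts upright on the table (z = 0). Free room for open fingers before and behind it (along x); small clutter up to 55 mm tall beside it (along y), so close the fingers roughly along x.
- pad_a: round grey pad, 70 mm diameter, 2.5 mm thick, fixed on a pink ledge 90 x 380 mm, 30 mm high. Origin: centre of its underside; its top is 32.5 mm above the table. Four like pads form a straight row at 90 mm spacing; any name may be at any place in it. Pad y axis: along the row; x: across it. Close and open the fingers across the row, where there is room.
- pad_b: round grey pad, 70 mm diameter, 2.5 mm thick, fixed on a pink ledge 90 x 380 mm, 30 mm high. Origin: centre of its underside; its top is 32.5 mm above the table. Four like pads form a straight row at 90 mm spacing; any name may be at any place in it. Pad y axis: along the row; x: across it. Close and open the fingers across the row, where there is room.
- pad_c: round grey pad, 70 mm diameter, 2.5 mm thick, fixed on a pink ledge 90 x 380 mm, 30 mm high. Origin: centre of its underside; its top is 32.5 mm above the table. Four like pads form a straight row at 90 mm spacing; any name may be at any place in it. Pad y axis: along the row; x: across it. Close and open the fingers across the row, where there is room.
- pad_d: round grey pad, 70 mm diameter, 2.5 mm thick, fixed on a pink ledge 90 x 380 mm, 30 mm high. Origin: centre of its underside; its top is 32.5 mm above the table. Four like pads form a straight row at 90 mm spacing; any name may be at any place in it. Pad y axis: along the row; x: across it. Close and open the fingers across the row, where there is room.
- lamp: curing lamp: fixed white box 200 (x) x 180 (y) x 93 mm tall, hollow, mouth facing away from the robot, small black display on top. Stands beyond one end of the row of pads, left or right; a flat white dust collector with a round fan grille (70 mm tall) stands beyond the other end. Origin: centre of its underside.
- pump: loose clear pump bottle, 62 mm diameter, 145 mm tall, black collar, white dish top, 0.22 kg. Stands on the table far out to the left or right of the pots. Not to be handled. Origin: centre of its underside, z up.
Not all that is in view belongs to the job. Leave any purple look-alike of the pot_44 alone.

How it is judged:
At the end, for the whole second after the job is handed in: Every pot stands upright (within 6 degrees), released and at rest on its own pad, centred within 12 mm; along the row the diameters run 64, 54, 44, 34 mm, the 64 mm pot on the end pad nearest the lamp ((horizontal distance between pot_64 and pad_a below 0.012 m or horizontal distance between pot_64 and pad_b below 0.012 m or horizontal distance between pot_64 and pad_c below 0.012 m or horizontal distance between pot_64 and pad_d below 0.012 m) and height (world z) of pot_64 between 0.029 and 0.037 m and angle between each of pot_64, pot_54, pot_44, pot_34's own z axis and vertical below 0.1 rad and linear speed of each of pot_64, pot_54, pot_44, pot_34 below 0.02 m/s and angular speed of each of pot_64, pot_54, pot_44, pot_34 below 0.2 rad/s and (horizontal distance between pot_54 and pad_a below 0.012 m or horizontal distance between pot_54 and pad_b below 0.012 m or horizontal distance between pot_54 and pad_c below 0.012 m or horizontal distance between pot_54 and pad_d below 0.012 m) and height (world z) of pot_54 between 0.029 and 0.037 m and (horizontal distance between pot_44 and pad_a below 0.012 m or horizontal distance between pot_44 and pad_b below 0.012 m or horizontal distance between pot_44 and pad_c below 0.012 m or horizontal distance between pot_44 and pad_d below 0.012 m) and height (world z) of pot_44 between 0.029 and 0.037 m and (horizontal distance between pot_34 and pad_a below 0.012 m or horizontal distance between pot_34 and pad_b below 0.012 m or horizontal distance between pot_34 and pad_c below 0.012 m or horizontal distance between pot_34 and pad_d below 0.012 m) and height (world z) of pot_34 between 0.029 and 0.037 m and horizontal distance between pot_64 and pot_54 between 0.055 and 0.125 m and horizontal distance between pot_54 and pot_44 between 0.055 and 0.125 m and horizontal distance between pot_44 and pot_34 between 0.055 and 0.125 m and horizontal distance between pot_64 and pot_44 above 0.055 m and horizontal distance between each of pot_64, pot_54 and pot_34 above 0.055 m and horizontal distance between pot_64 and lamp below 0.475 m and horizontal distance between pot_34 and lamp above 0.475 m); the robot touches nothing.
It fails at once if the 64 mm pot is tipped more than about 35 degrees (angle between pot_64's own z axis and vertical above 0.6 rad).
It fails at once if the 54 mm pot is tipped more than about 35 degrees (angle between pot_54's own z axis and vertical above 0.6 rad).
It fails at once if the 44 mm pot is tipped more than about 35 degrees (angle between pot_44's own z axis and vertical above 0.6 rad).
It fails at once if the 34 mm pot is tipped more than about 35 degrees (angle between pot_34's own z axis and vertical above 0.6 rad).
It fails at once if the pump bottle is knocked over (tilted more than about 25 degrees) (angle between pump's own z axis and vertical above 0.45 rad).
It also fails if it takes over 99 s, if anything falls off the work surface, if the arm or the gripper's body presses on something with over 40 N, if the wrist force passes 120 N, or if a joint passes its speed limit or range.

## Robot

A 7-joint arm with a two-finger parallel gripper is mounted at the origin on the work surface. World frame = base frame: x ahead of the robot, y to its left, z up, the work surface at z = 0. Lengths are in m, angles in rad, forces in N, time in s.
With the tool pointing down it reaches from about 0.4 to 0.85 m from the base axis. Payload 4.5 kg.
Tool frame: the origin (TCP) lies between the finger pads; the fingertips stand 14 mm ahead of it and the grasp point (between the pads) lies 5 mm behind it; z points along the fingers, y is the line along which they close (so a half turn about z gives the same grasp; the last joint's range is limited). The gripper opens to 88 mm and grips with 3 to 60 N. Pads are 18 mm wide; open, the fingers measure 123 mm over their backs; the gripper's body (75 mm by 187 mm) begins 45 mm behind the grasp point.
Start: joints at [-1.175, 0.689, -0.195, 1.565, 0.157, 0.902, -0.215], TCP at [0.221, 0.585, 0.253] pointing down, gripper open.
Joint ranges: [-3.01, 3.01], [-0.46, 2.08], [-1.47, 1.51], [0.13, 2.56], [-1, 4.14], [0.04, 2.09], [-2.66, 2.66]. Speed limits (rad/s): [2.57, 2.57, 3.14, 3.14, 3.14, 3.14, 3.14].

## Interface

Orientations are given as a 3x3 rotation matrix whose columns are the frame's x, y, z axes.
In Python, from plant import robot gives the robot as it stands.
- The arm moves only by the tool move_arm, never from a script. Its argument "moves" is a list of rows, each a list of 3 entries, a list of its own where there are three numbers: the opening, from 0 (shut) to 1 (fully open), then the shift along the tool's x, y, z normalised to -1 to 1, where 1 is 2 cm, then the turn about the tool's z normalised to -1 to 1, where 1 is 0.1 rad. In form: [[grip, [x, y, z], turn], ...]. A call has 1 to 8 rows; each row shifts and turns the commanded pose from where the row before left it, along the tool's axes as they then stand; what a row does not reach is not made up. A row lasts 1/12 s, in which the tool goes at most 41.7 mm and 7.16 degrees, less where a joint would pass 70% of its speed; a pose out of reach is approached as far as the arm can. A call with a number of a shift or a turn outside -1 to 1 is refused whole. A call with a gripper value outside its range is refused whole. The fingers move at their own pace and stop on an object; "force" is the grip in N (left out, the last holds). Time passes only in rows, so rows that do not move let the fingers close. It gives the time, the measured TCP pose, the force, the opening and the grip force at its end, in the units of the state.
- robot.get_state(): the state, without advancing time (a new reading comes with each control period).
- robot.read_camera(name): name is "side" or "top" or "wrist"; returns a dict with "img" (420x560x3 uint8, blue, green, red), "depth" (420x560 float32, m along the optical axis (not along the pixel's ray), 0 where there is no reading), "mtx" (3x3 intrinsics, pixels), "dist" ([k1, k2, p1, p2, k3] as OpenCV has them; the pictures are not rectified), "position" and "rotation" of the camera in the world. Camera axes: x right, y down, z forward; pixel columns grow to the right and rows downward; lengths in m; the calibration is good to about 2 mm. A picture is of the moment at which its call begins.
- robot.finish_job(): hands the job in; it is judged then, once.
The state is a dict: "t": time; "joint_pos": joint angles; "dq": joint speeds; "joint_efforts": joint torques, N m; "tool_pos": TCP position; "tcp_rot": TCP orientation; "force": force on the tool from outside, world axes, zero at the start; "ft_torque": the same for the moment, N m; "finger_gap": opening from 0.0 (shut) to 1.0 (fully open); "gripper_force": force on a finger pad.
Only numpy, scipy, OpenCV 4.12 (cv2) and the standard library are available. Lean on these libraries where they do the work, as an engineer would, in place of code of your own. Each camera call takes 0.05 s, during which the arm holds its last target. There are 200 camera calls.

## Working session

There is one attempt and no reset: what is moved stays moved. The work goes in short steps, Python scripts to look and compute and a tool call to move; the robot and the scene stay as the last step left them, time stands still between calls to the robot, and variables do not carry over. Pictures are saved under pics/ and viewed, at most 14 in all, crops included, and the job is handed in when it is done.

Besides the shell and the picture viewer there is one more tool, called after "Emit:" as a command line: name --argument value ..., lists and objects as JSON in quotes. move_arm: Moves the arm, as the interface text tells. Scaled input: -1 to 1 covers 2 cm each way for a shift and 0.1 rad each way for a turn. Its arguments: {"type":"object","properties":{"moves":{"type":"array","items":{"type":"array"}},"force":{"type":"number"}},"required":["moves"]}

```bash
ls; mkdir -p pics; python3 - <<'E'
from plant import robot
import cv2,pickle
s=robot.get_state();print(s)
for n in("top","side"):
    c=robot.read_camera(n);cv2.imwrite(f"pics/{n}0.png",c["img"]);pickle.dump(c,open(f"{n}0.pkl","wb"));print(n,c["mtx"],c["dist"],c["position"],c["rotation"])
E
```

```text
pics
{'t': 0.0, 'joint_pos': array([-1.17520292,  0.68997037, -0.1945111 ,  1.56634813,  0.15731033,
        0.90248096, -0.21512477]), 'dq': array([ 3.82814089e-04,  1.62569719e-04,  8.82206235e-05,  3.64189907e-04,
       -1.69194422e-04,  8.16494547e-05, -3.74541048e-04]), 'joint_efforts': array([-7.01095723e-04, -5.27562296e+01, -1.26715221e+00, -1.53430027e+01,
       -5.26879414e-02,  6.78879151e-03,  1.77745133e-04]), 'tool_pos': array([0.22105419, 0.58395689, 0.25191734]), 'tcp_rot': array([[-9.35286349e-01,  3.53891490e-01, -5.08441943e-04],
       [ 3.53891828e-01,  9.35284738e-01, -1.74162849e-03],
       [-1.40809513e-04, -1.80885480e-03, -9.99998354e-01]]), 'force': array([-0.3836013 , -0.21198226,  0.08664003]), 'ft_torque': array([ 0.01144411, -0.02910826,  0.04093023]), 'gripper_force': 0.0, 'finger_gap': 0.9965520231360554}
top [[469.31019472   0.         283.8578219 ]
 [  0.         469.31019472 213.27034264]
 [  0.           0.           1.        ]] [-0.13650603  0.          0.          0.          0.        ] [0.2535042  0.00928248 1.35374775] [[ 0.01743778 -0.97923578  0.2019733 ]
 [-0.99983964 -0.01625474  0.00751467]
 [-0.00407561 -0.20207195 -0.9793622 ]]
side [[471.69226543   0.         284.45825534]
 [  0.         471.69226543 216.21726024]
 [  0.           0.           1.        ]] [-0.10583897  0.          0.          0.          0.        ] [ 0.32431355 -0.95370889  1.07439201] [[ 0.97573243 -0.16645965  0.14225829]
 [-0.21862449 -0.70431446  0.67538468]
 [-0.01222973 -0.69009588 -0.72361462]]
```

View pics/top0.png

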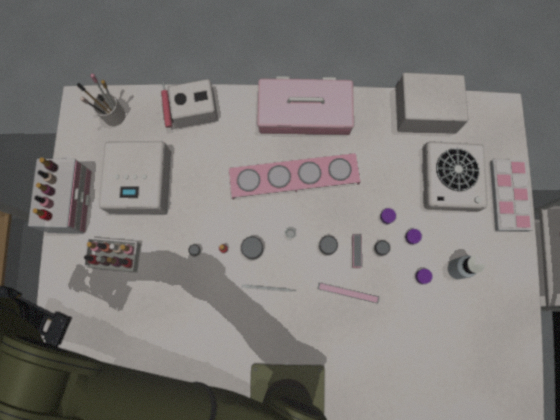

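View pics/side0.png

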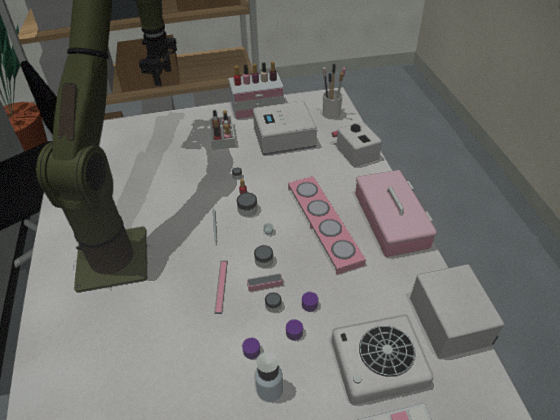

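Top view: the four black-lidded pots are near (252,247), (328,245), (382,248) and (195,250). The purple look-alikes are at (388,216), (413,236) and (424,276). The lamp with its display is at (135,177), on the left, and the fan collector is at (457,170). The pads are at (248,180), (279,176), (309,172) and (340,169). The pump is at (463,266). Next I'll measure these from depth and check them in a crop.

```bash
cat > h.py <<'E'
import numpy as np,cv2,pickle
def world(c):
    d=c["depth"];v,u=np.mgrid[:d.shape[0],:d.shape[1]]
    p=cv2.undistortPoints(np.stack([u,v],-1).reshape(-1,1,2).astype(np.float32),c["mtx"],c["dist"]).reshape(*d.shape,2)
    P=np.dstack([p[...,0]*d,p[...,1]*d,d])
    return P@np.array(c["rotation"]).T+np.array(c["position"])
def ray(c,u,v,z):
    p=cv2.undistortPoints(np.array([[[u,v]]],np.float32),c["mtx"],c["dist"])[0,0]
    r=np.array(c["rotation"])@[p[0],p[1],1];o=np.array(c["position"]);return o+r*(z-o[2])/r[2]
def blob(c,W,box,zlo,zhi,mask=None):
    u0,v0,u1,v1=box;w=W[v0:v1,u0:u1].reshape(-1,3);k=(w[:,2]>zlo)&(w[:,2]<zhi)
    if mask is not None:k&=mask[v0:v1,u0:u1].ravel()
    q=w[k];(cx,cy),(a,b),_=cv2.minAreaRect(q[:,:2].astype(np.float32)*1000)
    return len(q),np.round([cx,cy,a,b,np.median(q[:,2])*1000],1),np.round(q[:,:2].mean(0)*1000,1)
E
python3 - <<'E'
from h import *
c=pickle.load(open("top0.pkl","rb"));W=world(c)
print("table",np.median(W[300:330,400:420,2]))
for n,u,v,h in(("64",252,247,48),("54",328,245,41),("44",382,248,34),("34",195,250,28),("purp",413,236,34)):
    print(n,ray(c,u,v,h/1000).round(3),*blob(c,W,(u-16,v-16,u+16,v+16),h/1000-.007,h/1000+.007))
g=c["img"].astype(int);grey=(abs(g[...,2]-g[...,1])<14)
for u,v in((248,180),(279,176),(309,172),(340,169)):
    print("pad",ray(c,u,v,.0325).round(4),blob(c,W,(u-15,v-15,u+15,v+15),.02,.045,grey))
cr=cv2.resize(c["img"][140:300,170:450],(0,0),fx=2.8,fy=2.8,interpolation=cv2.INTER_CUBIC);cv2.imwrite("pics/crop0.png",cr)
print("lamp,pump",ray(c,135,177,.093),ray(c,463,266,.1))
E
```

```text
table -0.00019372905710335342
64 [0.425 0.107 0.048] 398 [423.5 109.6  61.7  62.3  48.3] [423.6 109.6]
54 [ 0.435 -0.107  0.041] 279 [ 435.3 -106.7   51.6   51.6   40.8] [ 435.4 -106.4]
44 [ 0.429 -0.262  0.034] 175 [ 431.1 -262.7   38.5   42.6   33.5] [ 431.1 -262.9]
34 [0.416 0.271 0.028] 110 [414.1 275.8  31.9  32.2  28.5] [415.4 274.8]
purp [ 0.465 -0.352  0.034] 173 [ 467.1 -355.3   42.9   39.4   33.3] [ 466.1 -355.2]
pad [0.6235 0.1259 0.0325] (388, array([625.1, 125.2,  63.6,  65.7,  32.6]), array([624.4, 125.4]))
pad [0.6371 0.0356 0.0325] (385, array([636.5,  35.8,  63.4,  64.6,  32.2]), array([637. ,  36.3]))
pad [ 0.6507 -0.0521  0.0325] (386, array([650.1, -52.9,  66.1,  64.1,  32.6]), array([649.4, -52.7]))
pad [ 0.6616 -0.1433  0.0325] (379, array([ 662.3, -142. ,   62.7,   64.3,   32.2]), array([ 661.9, -141.9]))
lamp,pump [0.61146015 0.44266022 0.093     ] [ 0.3736298  -0.47120141  0.1       ]
```

View pics/crop0.png

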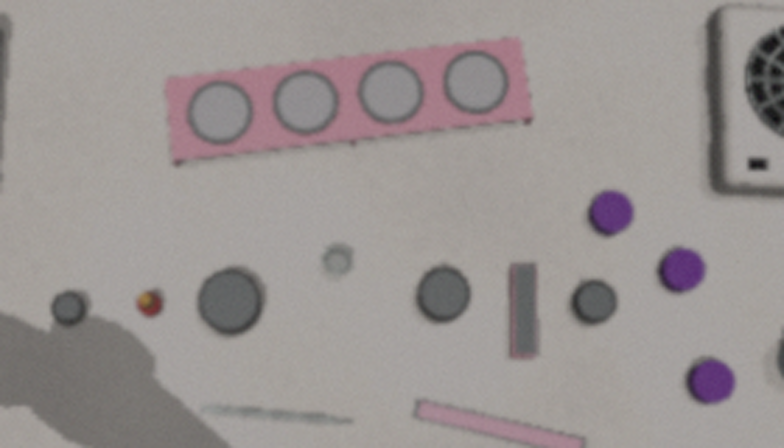

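Pot heights (48, 41, 34 and 28 mm) and sizes match the depth measurements, and pad spacing comes out at 90 mm with the row turned 0.139 rad. In the crop, the pots are the grey-black discs at (230,300), (443,294), (594,302) and (69,308). The things that could be mistaken for them are the purple lids at (610,212), (682,269) and (711,381), the small clear jar at (338,260) and the polish bottle at (150,303). The lamp is at +y, so the order is 64 at (.6245,.1254) through to 34 at (.662,-.142). I'll start by turning the tool so it closes across the row.

Emit:
move_arm --moves '[[1,[0,0,0],0.98],[1,[0,0,0],0.98],[1,[0,0,0],0.98],[1,[0,0,0],0.98],[1,[0,0,0],0.98],[1,[0,0,0],0.98],[1,[0,0,0],0.98],[1,[0,0,0],0.98]]' --force 15

```text
t: 0.77
tool_pos: [0.221, 0.5842, 0.2523]
tcp_rot: [[-0.408, 0.913, -0.0], [0.913, 0.408, -0.001], [-0.001, -0.001, -1.0]]
force: [0.4, 0.2, 0.6]
finger_gap: 1.001
gripper_force: 0.0
```

Emit:
move_arm --moves '[[1,[0,0,0],0.98],[1,[0,0,0],0.98],[1,[0,0,0],0.9],[1,[0,0,0],0],[1,[0,0,0],0]]'

```text
t: 1.18
tool_pos: [0.221, 0.5843, 0.2524]
tcp_rot: [[-0.141, 0.99, -0.0], [0.99, 0.141, -0.001], [-0.001, -0.0, -1.0]]
force: [0.2, -0.0, 0.2]
finger_gap: 0.997
gripper_force: 0.0
```

```bash
cat > go.py <<'E'
import sys,numpy as np
from plant import robot
s=robot.get_state();R=np.array(s["tcp_rot"])
for a in sys.argv[1:]:
    t=np.array([float(q) for q in a.split(",")]);print(a,((R.T@(t-s["tool_pos"]))/.02).round(2))
print("t",s["t"],"pos",np.round(s["tool_pos"],4),"yaw",np.arctan2(R[1,1],R[0,1]).round(3),"gap",round(s["finger_gap"]*88,1),"gf",round(s["gripper_force"],1),"tilt",np.round(R[:2,2],3),"q",np.round(s["joint_pos"],2))
E
python3 go.py .415,.275,.13
```

```text
.415,.275,.13 [-16.68   7.42   6.13]
t 1.1833 pos [0.221  0.5843 0.2524] yaw 0.142 gap 87.7 gf 0.0 tilt [-0.    -0.001] q [-1.35  0.69  0.12  1.58 -0.1   0.88 -1.05]
```

Emit:
move_arm --moves '[[1,[-1,0.45,0],0],[1,[-1,0.45,0],0],[1,[-1,0.45,0],0],[1,[-1,0.45,0],0],[1,[-1,0.45,0],0],[1,[-1,0.45,0],0],[1,[-1,0.45,0],0],[1,[-1,0.45,0],0]]'

```text
t: 1.85
tool_pos: [0.3151, 0.4351, 0.2527]
tcp_rot: [[-0.141, 0.99, -0.0], [0.99, 0.141, 0.0], [0.0, -0.0, -1.0]]
force: [0.2, -0.6, -0.2]
finger_gap: 1.001
gripper_force: 0.0
```

Emit:
move_arm --moves '[[1,[-1,0.45,0],0],[1,[-1,0.45,0.8],0],[1,[-1,0.45,0.8],0],[1,[-1,0.45,0.8],0],[1,[-1,0.45,0.8],0],[1,[-1,0.45,0.8],0],[1,[-1,0.45,0.8],0],[1,[-1,0.45,0.8],0]]'

```text
t: 2.52
tool_pos: [0.4087, 0.2869, 0.1401]
tcp_rot: [[-0.141, 0.99, 0.0], [0.99, 0.141, 0.001], [0.001, 0.0, -1.0]]
force: [-0.1, -0.3, -0.2]
finger_gap: 0.999
gripper_force: 0.0
```

Emit:
move_arm --moves '[[1,[-0.68,0.22,0.5],0],[1,[0,0,0],0],[1,[0,0,0],0],[1,[0,0,0],0]]'

```text
t: 2.85
tool_pos: [0.4142, 0.2763, 0.1312]
tcp_rot: [[-0.141, 0.99, 0.0], [0.99, 0.141, 0.002], [0.002, 0.001, -1.0]]
force: [-0.4, -0.6, 1.4]
finger_gap: 1.0
gripper_force: 0.0
```

```bash
python3 go.py .415,.275,.017; python3 - <<'E'
from h import *
from plant import robot
for n in("top","wrist"):
    c=robot.read_camera(n);pickle.dump(c,open(n+"1.pkl","wb"));cv2.imwrite(f"pics/{n}1.png",c["img"])
E
```

```text
.415,.275,.017 [-0.08  0.03  5.71]
t 2.85 pos [0.4142 0.2763 0.1312] yaw 0.141 gap 88.0 gf 0.0 tilt [0.    0.002] q [-0.69  0.73  0.02  2.06 -0.04  0.35 -0.5 ]
```

View pics/wrist1.png

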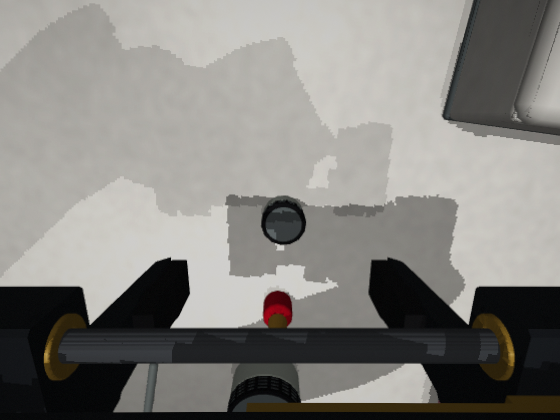

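The wrist view shows the small pot's lid at (283,222), centred between the fingers. The red polish bottle is at (278,305), beside it along the row. I'll check the lid position with wrist depth.

```bash
python3 - <<'E'
from h import *
c=pickle.load(open("wrist1.pkl","rb"));W=world(c);print(blob(c,W,(250,190,320,260),.022,.036),c["position"])
for v,u in((330,278),(310,278),(400,270)):print(W[v,u])
E
```

```text
(1575, array([417.9, 274.1,  33. ,  33.4,  29.4]), array([417.5, 275.1])) [0.40336591 0.35219304 0.26492089]
[0.41020956 0.30305142 0.19716406]
[0.42461474 0.19931271 0.02811827]
[0.42798325 0.12933216 0.04971784]
```

Emit:
move_arm --moves '[[1,[-0.08,0.12,0.9],0],[1,[0,0,0.9],0],[1,[0,0,0.9],0],[1,[0,0,0.9],0],[1,[0,0,0.9],0],[1,[0,0,0.7],0],[1,[0,0,0.5],0],[1,[0,0,0],0]]'

```text
t: 3.62
tool_pos: [0.4161, 0.2744, 0.0156]
tcp_rot: [[-0.141, 0.99, -0.001], [0.99, 0.141, -0.0], [-0.0, -0.001, -1.0]]
force: [0.3, -0.0, 0.4]
finger_gap: 1.001
gripper_force: 0.0
```

Emit:
move_arm --moves '[[0,[0,0,0],0],[0,[0,0,0],0],[0,[0,0,0],0],[0,[0,0,0],0],[0,[0,0,0],0],[0,[0,0,0],0],[0,[0,0,0],0],[0,[0,0,0],0]]'

```text
t: 4.28
tool_pos: [0.4171, 0.2735, 0.0168]
tcp_rot: [[-0.138, 0.99, 0.0], [0.99, 0.138, 0.0], [0.0, 0.0, -1.0]]
force: [0.7, 0.6, 0.8]
finger_gap: 0.424
gripper_force: 0.0
```

```bash
python3 go.py .415,.275,.017 .6622,-.1420,.15
```

```text
.415,.275,.017 [ 0.09 -0.09 -0.01]
.6622,-.1420,.15 [-22.27   9.26  -6.66]
t 4.2833 pos [0.4171 0.2735 0.0168] yaw 0.139 gap 37.3 gf 0.0 tilt [0. 0.] q [-0.68  0.96  0.    2.08 -0.03  0.1  -0.5 ]
```

Emit:
move_arm --moves '[[0,[0,0,0],0],[0,[0,0,0],0],[0,[0,0,0],0],[0,[0,0,-0.5],0],[0,[0,0,-1],0],[0,[0,0,-1],0],[0,[0,0,-1],0],[0,[0,0,-1],0]]'

```text
t: 4.95
tool_pos: [0.4167, 0.2733, 0.1081]
tcp_rot: [[-0.139, 0.99, -0.0], [0.99, 0.139, -0.0], [-0.0, -0.0, -1.0]]
force: [0.9, -0.5, -0.4]
finger_gap: 0.376
gripper_force: 15.0
```

```bash
python3 go.py .6622,-.1425,.15
```

```text
.6622,-.1425,.15 [-22.29   9.27  -2.09]
t 4.95 pos [0.4167 0.2733 0.1081] yaw 0.139 gap 33.1 gf 15.0 tilt [-0. -0.] q [-0.68  0.78  0.01  2.07 -0.03  0.3  -0.5 ]
```

Emit:
move_arm --moves '[[0,[-0.5,0.2,-0.5],0],[0,[-1,0.42,-0.8],0],[0,[-1,0.42,-0.7],0],[0,[-1,0.42,0],0],[0,[-1,0.42,0],0],[0,[-1,0.42,0],0],[0,[-1,0.42,0],0],[0,[-1,0.42,0],0]]'

```text
t: 5.62
tool_pos: [0.5003, 0.1314, 0.1468]
tcp_rot: [[-0.138, 0.99, -0.0], [0.99, 0.138, -0.001], [-0.001, -0.001, -1.0]]
force: [0.1, 0.0, -0.4]
finger_gap: 0.379
gripper_force: 15.0
```

Emit:
move_arm --moves '[[0,[-1,0.42,0],0],[0,[-1,0.42,0],0],[0,[-1,0.42,0],0],[0,[-1,0.42,0],0],[0,[-1,0.42,0],0],[0,[-1,0.42,0],0],[0,[-1,0.42,0],0],[0,[-1,0.42,0],0]]'

```text
t: 6.28
tool_pos: [0.5885, -0.0179, 0.1466]
tcp_rot: [[-0.138, 0.99, -0.001], [0.99, 0.138, -0.001], [-0.001, -0.001, -1.0]]
force: [-0.2, -0.3, 0.0]
finger_gap: 0.381
gripper_force: 15.0
```

Emit:
move_arm --moves '[[0,[-1,0.42,0],0],[0,[-1,0.42,0],0],[0,[-1,0.42,0],0],[0,[-1,0.42,0],0],[0,[-1,0.42,0],0],[0,[-1,0.42,0],0],[0,[-0.7,0.2,0],0],[0,[0,0,0],0]]'

```text
t: 6.95
tool_pos: [0.661, -0.1469, 0.1464]
tcp_rot: [[-0.133, 0.991, 0.0], [0.991, 0.133, -0.004], [-0.004, -0.0, -1.0]]
force: [0.1, -0.6, 0.2]
finger_gap: 0.377
gripper_force: 15.0
```

```bash
python3 go.py .6622,-.1425,.0515
```

```text
.6622,-.1425,.0515 [0.23 0.09 4.74]
t 6.95 pos [ 0.661  -0.1469  0.1464] yaw 0.133 gap 33.2 gf 15.0 tilt [ 0.    -0.004] q [ 0.2   0.88 -0.11  1.48  0.12  0.78  0.18]
```

Emit:
move_arm --moves '[[0,[0.1,0.05,0.8],0],[0,[0,0,0.9],0],[0,[0,0,0.9],0],[0,[0,0,0.9],0],[0,[0,0,0.6],0],[0,[0,0,0.3],0],[0,[0,0,0],0],[0,[0,0,0],0]]'

```text
t: 7.62
tool_pos: [0.6619, -0.1384, 0.059]
tcp_rot: [[-0.139, 0.99, 0.0], [0.99, 0.139, 0.0], [0.0, 0.0, -1.0]]
force: [-0.4, 0.1, 0.2]
finger_gap: 0.381
gripper_force: 15.0
```

```bash
python3 go.py .6622,-.1425,.050; python3 - <<'E'
from h import *
from plant import robot
c=robot.read_camera("wrist");cv2.imwrite("pics/w2.png",c["img"]);pickle.dump(c,open("w2.pkl","wb"))
E
```

```text
.6622,-.1425,.050 [-0.21 -0.02  0.45]
t 7.6167 pos [ 0.6619 -0.1384  0.059 ] yaw 0.139 gap 33.5 gf 15.0 tilt [0. 0.] q [ 0.19  1.   -0.1   1.52  0.14  0.63  0.16]
```

View pics/w2.png

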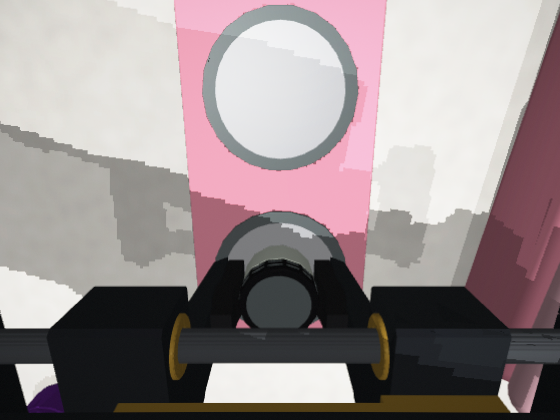

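The pot is held over the end pad, with its lid at (280,295). The next pad is clear at (280,88) and the alignment looks good. I'll lower and release.

```bash
python3 - <<'E'
from h import *
c=pickle.load(open("w2.pkl","rb"));print(ray(c,280,88,.0325), ray(c,280,296,.068))
E
```

```text
[ 0.65064322 -0.05282329  0.0325    ] [ 0.66226673 -0.13640852  0.068     ]
```

Emit:
move_arm --moves '[[0,[-0.2,0,0.2],0],[0,[0,0,0.2],0],[0,[0,0,0.05],0],[0,[0,0,0],0],[0,[0,0,0],0]]'

```text
t: 8.08
tool_pos: [0.6624, -0.1424, 0.0497]
tcp_rot: [[-0.139, 0.99, 0.0], [0.99, 0.139, 0.0], [0.0, 0.0, -1.0]]
force: [-0.1, -0.3, -0.4]
finger_gap: 0.38
gripper_force: 15.0
```

```bash
python3 go.py .6622,-.1425,.050
```

```text
.6622,-.1425,.050 [-0.   -0.01 -0.01]
t 8.0833 pos [ 0.6624 -0.1424  0.0497] yaw 0.139 gap 33.4 gf 15.0 tilt [0. 0.] q [ 0.19  1.01 -0.1   1.51  0.14  0.62  0.16]
```

Now I'll release and lift. Next is pot_44 at (.431,-.263), bound for the pad at (.6497,-.0529).

Emit:
move_arm --moves '[[1,[0,0,0],0],[1,[0,0,0],0],[1,[0,0,0],0],[1,[0,0,0],0],[1,[0,0,0],0],[1,[0,0,0],0],[1,[0,0,-0.4],0],[1,[0,0,-1],0]]'

```text
t: 8.75
tool_pos: [0.6603, -0.1421, 0.0758]
tcp_rot: [[-0.139, 0.99, -0.005], [0.99, 0.139, 0.001], [0.002, -0.005, -1.0]]
force: [-1.3, -0.3, -0.0]
finger_gap: 0.957
gripper_force: 0.0
```

Emit:
move_arm --moves '[[1,[0,0,-1],0],[1,[0,0,-1],0],[1,[0,0,-1],0],[1,[0,0,0],0],[1,[0,0,0],0]]'

```text
t: 9.17
tool_pos: [0.6633, -0.1427, 0.1393]
tcp_rot: [[-0.138, 0.99, 0.003], [0.99, 0.138, -0.0], [-0.001, 0.003, -1.0]]
force: [0.4, -0.2, -0.2]
finger_gap: 0.999
gripper_force: 0.0
```

```bash
python3 go.py .432,-.2625,.13; python3 - <<'E'
from h import *
from plant import robot
c=robot.read_camera("wrist");W=world(c)
q=W[(W[...,2]>.055)&(W[...,2]<.068)&(abs(W[...,1]+.142)<.04)&(abs(W[...,0]-.662)<.04)]
print(len(q),q.mean(0) if len(q) else 0)
E
```

```text
.432,-.2625,.13 [ -4.33 -12.28   0.43]
t 9.1667 pos [ 0.6633 -0.1427  0.1393] yaw 0.139 gap 87.9 gf 0.0 tilt [ 0.003 -0.   ] q [ 0.2   0.89 -0.11  1.49  0.13  0.77  0.18]
1929 [ 0.66196905 -0.1409122   0.06170985]
```

pot_34 sits at (.662,-.141), within about 1 mm of the pad centre. On to pot_44.

Emit:
move_arm --moves '[[1,[-0.2,-0.5,0],0],[1,[-0.35,-1,0],0],[1,[-0.35,-1,0],0],[1,[-0.35,-1,0],0],[1,[-0.35,-1,0],0],[1,[-0.35,-1,0],0],[1,[-0.35,-1,0],0],[1,[-0.35,-1,0],0]]'

```text
t: 9.88
tool_pos: [0.5193, -0.2158, 0.1365]
tcp_rot: [[-0.139, 0.99, -0.002], [0.99, 0.139, 0.001], [0.001, -0.002, -1.0]]
force: [-0.3, -0.7, 0.9]
finger_gap: 1.0
gripper_force: 0.0
```

Emit:
move_arm --moves '[[1,[-0.35,-1,0],0],[1,[-0.35,-1,0.2],0],[1,[-0.35,-1,0.2],0],[1,[-0.35,-1,0],0],[1,[-0.28,-0.78,0],0],[1,[0,0,0],0],[1,[0,0,0],0],[1,[0,0,0],0]]'

```text
t: 10.55
tool_pos: [0.4323, -0.2615, 0.1293]
tcp_rot: [[-0.14, 0.99, 0.001], [0.99, 0.14, 0.001], [0.001, 0.001, -1.0]]
force: [-0.0, 0.6, 1.1]
finger_gap: 1.001
gripper_force: 0.0
```

```bash
python3 go.py .432,-.2625,.02; python3 - <<'E'
from h import *
from plant import robot
c=robot.read_camera("wrist");W=world(c);cv2.imwrite("pics/w3.png",c["img"])
q=W[(W[...,2]>.027)&(W[...,2]<.041)&(abs(W[...,1]+.2625)<.028)&(abs(W[...,0]-.432)<.04)]
print(len(q),q.mean(0) if len(q) else 0, q.min(0),q.max(0))
E
```

```text
.432,-.2625,.02 [-0.05 -0.03  5.46]
t 10.55 pos [ 0.4323 -0.2615  0.1293] yaw 0.14 gap 88.1 gf 0.0 tilt [0.001 0.001] q [ 0.53  0.74 -0.12  2.03  0.22  0.38  0.37]
2785 [ 0.4325257  -0.26364558  0.03522809] [ 0.41087157 -0.28669532  0.02704551] [ 0.45409695 -0.24333518  0.03758998]
```

View pics/w3.png

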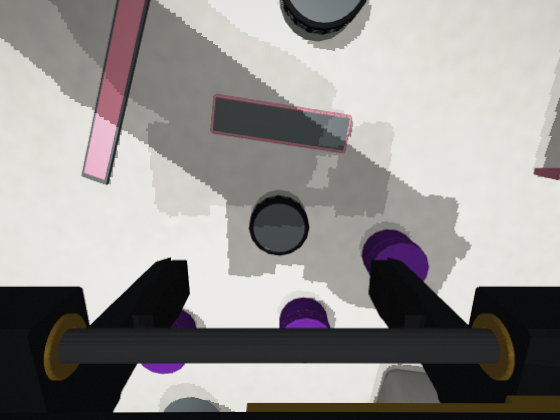

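The black pot_44 lid is at (279,225), centred between the fingers. Purple look-alikes are at (395,262), (305,315) and (165,345). I'll narrow the opening to 0.75 to stay clear of them and descend.

Emit:
move_arm --moves '[[0.75,[-0.08,0,0.9],0],[0.75,[0,0,0.9],0],[0.75,[0,0,0.9],0],[0.75,[0,0,0.9],0],[0.75,[0,0,0.9],0],[0.75,[0,0,0.7],0],[0.75,[0,0,0.26],0],[0.75,[0,0,0],0]]'

```text
t: 11.27
tool_pos: [0.432, -0.2627, 0.0193]
tcp_rot: [[-0.14, 0.99, -0.001], [0.99, 0.14, 0.001], [0.001, -0.001, -1.0]]
force: [1.5, 0.7, -0.1]
finger_gap: 0.75
gripper_force: 0.0
```

Emit:
move_arm --moves '[[0,[0,0,0],0],[0,[0,0,0],0],[0,[0,0,0],0],[0,[0,0,0],0],[0,[0,0,0],0],[0,[0,0,0],0],[0,[0,0,0],0],[0,[0,0,0],0]]'

```text
t: 11.93
tool_pos: [0.432, -0.2641, 0.0213]
tcp_rot: [[-0.139, 0.99, 0.002], [0.99, 0.139, -0.001], [-0.001, 0.001, -1.0]]
force: [0.7, 0.5, 5.7]
finger_gap: 0.492
gripper_force: 15.0
```

```bash
python3 go.py .432,-.2625,.02 .6497,-.0525,.15
```

```text
.432,-.2625,.02 [0.08 0.01 0.06]
.6497,-.0525,.15 [ 8.96 12.26 -6.43]
t 11.9333 pos [ 0.432  -0.2641  0.0213] yaw 0.139 gap 43.3 gf 15.0 tilt [ 0.002 -0.001] q [ 0.48  0.95 -0.04  2.06  0.26  0.14  0.34]
```

Emit:
move_arm --moves '[[0,[0,0,-0.4],0],[0,[0,0,-1],0],[0,[0,0,-1],0],[0,[0,0,-1],0],[0,[0,0,-1],0],[0,[0,0,-1],0],[0,[0.35,0.5,-0.6],0],[0,[0.73,1,-0.4],0]]'

```text
t: 12.6
tool_pos: [0.4558, -0.2412, 0.1504]
tcp_rot: [[-0.132, 0.991, -0.002], [0.991, 0.132, -0.003], [-0.002, -0.002, -1.0]]
force: [1.3, -0.4, 0.1]
finger_gap: 0.49
gripper_force: 15.0
```

Emit:
move_arm --moves '[[0,[0.73,1,0],0],[0,[0.73,1,0],0],[0,[0.73,1,0],0],[0,[0.73,1,0],0],[0,[0.73,1,0],0],[0,[0.73,1,0],0],[0,[0.73,1,0],0],[0,[0.73,1,0],0]]'

```text
t: 13.27
tool_pos: [0.6006, -0.0996, 0.1489]
tcp_rot: [[-0.139, 0.99, -0.001], [0.99, 0.139, 0.0], [0.0, -0.001, -1.0]]
force: [-0.5, 0.1, -0.6]
finger_gap: 0.493
gripper_force: 15.0
```

Emit:
move_arm --moves '[[0,[0.73,1,0],0],[0,[0.73,1,0],0],[0,[0.58,0.75,0],0],[0,[0,0,0],0],[0,[0,0,0],0],[0,[0,0,0],0],[0,[0,0,0],0]]'

```text
t: 13.85
tool_pos: [0.648, -0.0544, 0.1485]
tcp_rot: [[-0.137, 0.991, -0.002], [0.991, 0.137, -0.001], [-0.001, -0.002, -1.0]]
force: [0.1, -0.3, -0.9]
finger_gap: 0.495
gripper_force: 15.0
```

```bash
python3 go.py .6497,-.0525,.054
```

```text
.6497,-.0525,.054 [0.09 0.11 4.73]
t 13.85 pos [ 0.648  -0.0544  0.1485] yaw 0.137 gap 43.6 gf 15.0 tilt [-0.002 -0.001] q [ 0.06  0.85 -0.09  1.57  0.11  0.73  0.06]
```

Emit:
move_arm --moves '[[0,[0.09,0.1,0.8],0],[0,[0,0,0.9],0],[0,[0,0,0.9],0],[0,[0,0,0.9],0],[0,[0,0,0.7],0],[0,[0,0,0.4],0],[0,[0,0,0],0],[0,[0,0,0],0]]'

```text
t: 14.52
tool_pos: [0.6509, -0.0509, 0.0567]
tcp_rot: [[-0.138, 0.99, -0.0], [0.99, 0.138, -0.0], [-0.0, -0.0, -1.0]]
force: [0.5, -0.3, -0.2]
finger_gap: 0.495
gripper_force: 15.0
```

```bash
python3 go.py .6497,-.0525,.054
```

```text
.6497,-.0525,.054 [-0.07 -0.07  0.14]
t 14.5167 pos [ 0.6509 -0.0509  0.0567] yaw 0.138 gap 43.6 gf 15.0 tilt [-0. -0.] q [ 0.05  0.98 -0.08  1.6   0.12  0.57  0.04]
```

Emit:
move_arm --moves '[[0,[-0.07,-0.05,0.08],0],[0,[0,0,0.06],0],[0,[0,0,0],0],[1,[0,0,0],0],[1,[0,0,0],0],[1,[0,0,0],0],[1,[0,0,0],0],[1,[0,0,0],0]]'

```text
t: 15.18
tool_pos: [0.6502, -0.0518, 0.0538]
tcp_rot: [[-0.139, 0.99, 0.0], [0.99, 0.139, 0.0], [0.0, 0.0, -1.0]]
force: [0.6, -0.2, 0.7]
finger_gap: 0.847
gripper_force: 0.0
```

Emit:
move_arm --moves '[[1,[0,0,0],0],[1,[0,0,-0.4],0],[1,[0,0,-1],0],[1,[0,0,-1],0],[1,[0,0,-1],0],[1,[0,0,-1],0],[1,[0,0,0],0],[1,[0,0,0],0]]'

```text
t: 15.85
tool_pos: [0.651, -0.052, 0.1432]
tcp_rot: [[-0.138, 0.99, 0.003], [0.99, 0.138, -0.0], [-0.0, 0.003, -1.0]]
force: [0.1, -0.2, -0.4]
finger_gap: 0.997
gripper_force: 0.0
```

```bash
python3 go.py .436,-.107,.14; python3 - <<'E'
from h import *
from plant import robot
c=robot.read_camera("wrist");W=world(c)
q=W[(W[...,2]>.062)&(W[...,2]<.074)&(abs(W[...,1]+.0525)<.04)&(abs(W[...,0]-.65)<.04)]
print(len(q),q.mean(0) if len(q) else 0,q.min(0),q.max(0))
E
```

```text
.436,-.107,.14 [ -1.24 -11.03   0.13]
t 15.85 pos [ 0.651  -0.052   0.1432] yaw 0.139 gap 87.8 gf 0.0 tilt [ 0.003 -0.   ] q [ 0.06  0.86 -0.09  1.57  0.11  0.72  0.06]
3203 [ 0.65017266 -0.0519441   0.0678184 ] [ 0.62880168 -0.07475582  0.06202785] [ 0.67196942 -0.03150621  0.07053027]
```

pot_44 is centred on its pad. Next is pot_54.

Emit:
move_arm --moves '[[1,[0,-0.5,0],0],[1,[-0.1,-1,0],0],[1,[-0.1,-1,0],0],[1,[-0.1,-1,0],0],[1,[-0.1,-1,0],0],[1,[-0.1,-1,0],0],[1,[-0.1,-1,0],0],[1,[-0.1,-1,0],0]]'

```text
t: 16.57
tool_pos: [0.5017, -0.0866, 0.1407]
tcp_rot: [[-0.139, 0.99, -0.002], [0.99, 0.139, 0.0], [0.001, -0.002, -1.0]]
force: [0.7, 0.5, 0.6]
finger_gap: 1.0
gripper_force: 0.0
```

Emit:
move_arm --moves '[[1,[-0.1,-1,0.1],0],[1,[-0.1,-1,0],0],[1,[-0.1,-1,0],0],[1,[-0.24,-0.53,0],0],[1,[0,0,0],0],[1,[0,0,0],0],[1,[0,0,0],0],[1,[0,0,0],0]]'

```text
t: 17.23
tool_pos: [0.4367, -0.1066, 0.1396]
tcp_rot: [[-0.139, 0.99, 0.002], [0.99, 0.139, 0.0], [0.0, 0.002, -1.0]]
force: [0.1, 0.9, -0.2]
finger_gap: 1.001
gripper_force: 0.0
```

```bash
python3 go.py .436,-.107,.022; python3 - <<'E'
from h import *
from plant import robot
c=robot.read_camera("wrist");W=world(c)
q=W[(W[...,2]>.034)&(W[...,2]<.048)&(abs(W[...,1]+.107)<.04)&(abs(W[...,0]-.436)<.04)]
print(len(q),q.mean(0) if len(q) else 0,q.min(0),q.max(0))
E
```

```text
.436,-.107,.022 [-0.01 -0.05  5.88]
t 17.2333 pos [ 0.4367 -0.1066  0.1396] yaw 0.14 gap 88.1 gf 0.0 tilt [0.002 0.   ] q [ 0.18  0.68 -0.07  2.19  0.17  0.28  0.1 ]
4083 [ 0.43731901 -0.10782619  0.04230085] [ 0.41093228 -0.13593132  0.03409652] [ 0.4644509  -0.08261409  0.04513249]
```

Emit:
move_arm --moves '[[1,[-0.08,0,0.9],0],[1,[0,0,0.9],0],[1,[0,0,0.9],0],[1,[0,0,0.9],0],[1,[0,0,0.9],0],[1,[0,0,0.8],0],[1,[0,0,0.55],0],[1,[0,0,0],0]]' --force 20

```text
t: 17.95
tool_pos: [0.4399, -0.1094, 0.0359]
tcp_rot: [[-0.141, 0.99, -0.008], [0.99, 0.141, 0.002], [0.003, -0.008, -1.0]]
force: [0.6, -0.0, -0.3]
finger_gap: 0.994
gripper_force: 0.0
```

Emit:
move_arm --moves '[[0,[0,0,0],0],[0,[0,0,0],0],[0,[0,0,0],0],[0,[0,0,0],0],[0,[0,0,0],0],[0,[0,0,0],0],[0,[0,0,0],0],[0,[0,0,0],0]]'

```text
t: 18.62
tool_pos: [0.4389, -0.1098, 0.0375]
tcp_rot: [[-0.139, 0.99, -0.008], [0.99, 0.139, 0.001], [0.002, -0.008, -1.0]]
force: [-0.8, 0.5, 6.1]
finger_gap: 0.607
gripper_force: 20.3
```

```bash
python3 go.py .436,-.107,.02 .6370,.0363,.16
```

```text
.436,-.107,.02 [ 0.16 -0.12  0.88]
.6370,.0363,.16 [ 5.88 10.77 -6.19]
t 18.6167 pos [ 0.4389 -0.1098  0.0375] yaw 0.139 gap 53.4 gf 20.3 tilt [-0.008  0.001] q [ 0.16  0.91 -0.03  2.21  0.6   0.04 -0.31]
```

Joint 6 reached its lower limit, so the grasp is high: the pads cover the top 17 mm or so of the pot. The grip is firm at 53.4 mm and 20 N. I'll lift gently and check that it holds.

Emit:
move_arm --moves '[[0,[0,0,0],0],[0,[0,0,-0.3],0],[0,[0,0,-0.6],0],[0,[0,0,-1],0],[0,[0,0,-1],0],[0,[0,0,-1],0],[0,[0,0,0],0],[0,[0,0,0],0]]'

```text
t: 19.28
tool_pos: [0.4401, -0.1102, 0.1159]
tcp_rot: [[-0.138, 0.99, -0.006], [0.99, 0.138, 0.002], [0.002, -0.006, -1.0]]
force: [0.6, -1.0, -1.5]
finger_gap: 0.609
gripper_force: 20.3
```

```bash
python3 go.py .6370,.0363,.16; python3 - <<'E'
from h import *
from plant import robot
c=robot.read_camera("side");cv2.imwrite("pics/s4.png",cv2.resize(c["img"][170:330,170:380],(0,0),fx=3.5,fy=3.5,interpolation=cv2.INTER_CUBIC))
E
```

```text
.6370,.0363,.16 [ 5.9  10.75 -2.25]
t 19.2833 pos [ 0.4401 -0.1102  0.1159] yaw 0.139 gap 53.6 gf 20.3 tilt [-0.006  0.002] q [ 0.28  0.74 -0.22  2.18  0.55  0.28 -0.27]
```

View pics/s4.png

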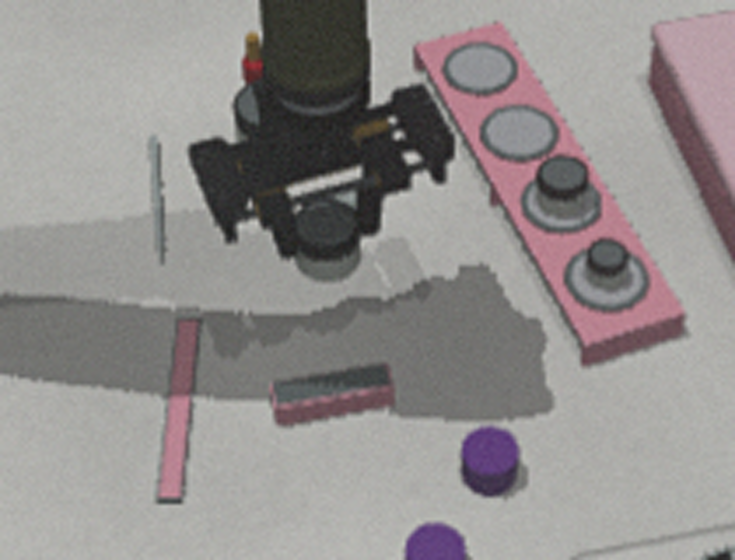

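The side view shows pot_54 held upright at (327,245), with pot_44 at (562,190) and pot_34 at (607,270) centred on their pads. Carrying pot_54 to its pad.

Emit:
move_arm --moves '[[0,[0,0,-0.7],0],[0,[0.3,0.5,-0.9],0],[0,[0.55,1,-0.65],0],[0,[0.55,1,0],0],[0,[0.55,1,0],0],[0,[0.55,1,0],0],[0,[0.55,1,0],0],[0,[0.55,1,0],0]]'

```text
t: 20.0
tool_pos: [0.5586, -0.0199, 0.1575]
tcp_rot: [[-0.139, 0.99, -0.011], [0.99, 0.139, 0.001], [0.003, -0.011, -1.0]]
force: [1.2, -0.1, -1.8]
finger_gap: 0.606
gripper_force: 20.3
```

Emit:
move_arm --moves '[[0,[0.55,1,0],0],[0,[0.55,1,0],0],[0,[0.55,1,0],0],[0,[0.55,1,0],0],[0,[0.1,0.25,0],0],[0,[0,0,0],0],[0,[0,0,0],0],[0,[0,0,0],0]]'

```text
t: 20.67
tool_pos: [0.6348, 0.0351, 0.1578]
tcp_rot: [[-0.138, 0.99, -0.011], [0.99, 0.138, -0.001], [0.001, -0.011, -1.0]]
force: [-0.2, 0.3, -1.3]
finger_gap: 0.606
gripper_force: 20.3
```

```bash
python3 go.py .637,.0363,.074
```

```text
.637,.0363,.074 [0.04 0.16 4.19]
t 20.6667 pos [0.6348 0.0351 0.1578] yaw 0.138 gap 53.4 gf 20.3 tilt [-0.011 -0.001] q [ 0.06  0.84 -0.35  1.6   0.37  0.78 -0.31]
```

Emit:
move_arm --moves '[[0,[0.04,0.1,0.7],0],[0,[0,0,0.9],0],[0,[0,0,0.9],0],[0,[0,0,0.9],0],[0,[0,0,0.6],0],[0,[0,0,0.2],0],[0,[0,0,0],0],[0,[0,0,0],0]]'

```text
t: 21.33
tool_pos: [0.6379, 0.0378, 0.075]
tcp_rot: [[-0.138, 0.99, -0.008], [0.99, 0.139, 0.002], [0.003, -0.007, -1.0]]
force: [0.1, 0.2, -1.2]
finger_gap: 0.608
gripper_force: 20.3
```

```bash
python3 go.py .637,.0363,.0705
```

```text
.637,.0363,.0705 [-0.07 -0.05  0.23]
t 21.3333 pos [0.6379 0.0378 0.075 ] yaw 0.139 gap 53.5 gf 20.3 tilt [-0.008  0.002] q [ 0.03  0.95 -0.31  1.63  0.42  0.63 -0.36]
```

Emit:
move_arm --moves '[[0,[-0.07,-0.05,0.1],0],[0,[0,0,0.1],0],[0,[0,0,0.03],0],[0,[0,0,0],0],[0,[0,0,0],0]]'

```text
t: 21.75
tool_pos: [0.637, 0.0364, 0.0704]
tcp_rot: [[-0.139, 0.99, -0.008], [0.99, 0.139, 0.002], [0.003, -0.007, -1.0]]
force: [-0.0, 0.3, -1.7]
finger_gap: 0.607
gripper_force: 20.3
```

```bash
python3 go.py .637,.0363,.0705
```

```text
.637,.0363,.0705 [-0. -0. -0.]
t 21.75 pos [0.637  0.0364 0.0704] yaw 0.139 gap 53.4 gf 20.3 tilt [-0.008  0.002] q [ 0.03  0.96 -0.3   1.63  0.43  0.62 -0.36]
```

Emit:
move_arm --moves '[[0,[0,0,0.05],0],[0,[0,0,0],0],[1,[0,0,0],0],[1,[0,0,0],0],[1,[0,0,0],0],[1,[0,0,0],0],[1,[0,0,0],0],[1,[0,0,0],0]]'

```text
t: 22.42
tool_pos: [0.6368, 0.0364, 0.0691]
tcp_rot: [[-0.139, 0.99, -0.008], [0.99, 0.139, 0.001], [0.003, -0.008, -1.0]]
force: [-0.5, 0.5, -0.6]
finger_gap: 0.994
gripper_force: 0.0
```

Emit:
move_arm --moves '[[1,[0,0,0],0],[1,[0,0,-0.4],0],[1,[0,0,-1],0],[1,[0,0,-1],0],[1,[0,0,-1],0],[1,[0,0,-0.6],0],[1,[0,0,0],0],[1,[0,0,0],0]]'

```text
t: 23.08
tool_pos: [0.6377, 0.0362, 0.1497]
tcp_rot: [[-0.139, 0.99, -0.007], [0.99, 0.139, 0.001], [0.002, -0.007, -1.0]]
force: [0.6, 0.4, -0.5]
finger_gap: 1.002
gripper_force: 0.0
```

```bash
python3 go.py .4245,.1096,.15; python3 - <<'E'
from h import *
from plant import robot
c=robot.read_camera("wrist");W=world(c)
q=W[(W[...,2]>.069)&(W[...,2]<.082)&(abs(W[...,1]-.0363)<.04)&(abs(W[...,0]-.637)<.04)]
print(len(q),q.mean(0) if len(q) else 0,q.min(0),q.max(0))
E
```

```text
.4245,.1096,.15 [  5.11 -10.05   0.06]
t 23.0833 pos [0.6377 0.0362 0.1497] yaw 0.139 gap 88.1 gf 0.0 tilt [-0.007  0.001] q [ 0.06  0.85 -0.35  1.6   0.38  0.77 -0.32]
4877 [0.63662098 0.03843645 0.07489043] [0.60989024 0.01025154 0.06902484] [0.66353513 0.06382793 0.07779758]
```

pot_54 is centred too. Last one is pot_64.

Emit:
move_arm --moves '[[1,[0.2,-0.5,0],0],[1,[0.5,-1,0],0],[1,[0.5,-1,0],0],[1,[0.5,-1,0],0],[1,[0.5,-1,0],0],[1,[0.5,-1,0],0],[1,[0.5,-1,0],0],[1,[0.5,-1,0],0]]'

```text
t: 23.8
tool_pos: [0.4767, 0.0887, 0.1495]
tcp_rot: [[-0.138, 0.99, -0.011], [0.99, 0.139, 0.001], [0.003, -0.01, -1.0]]
force: [-0.6, 0.7, 0.2]
finger_gap: 1.0
gripper_force: 0.0
```

Emit:
move_arm --moves '[[1,[0.5,-1,0],0],[1,[0.5,-1,0],0],[1,[0.4,-0.55,0],0],[1,[0,0,0],0],[1,[0,0,0],0],[1,[0,0,0],0],[1,[0,0,0],0]]'

```text
t: 24.38
tool_pos: [0.4254, 0.1089, 0.1507]
tcp_rot: [[-0.137, 0.991, -0.008], [0.991, 0.137, 0.001], [0.002, -0.007, -1.0]]
force: [0.7, -0.0, 0.2]
finger_gap: 0.997
gripper_force: 0.0
```

```bash
python3 go.py .4245,.1096,.025; python3 - <<'E'
from h import *
from plant import robot
c=robot.read_camera("wrist");W=world(c)
q=W[(W[...,2]>.041)&(W[...,2]<.056)&(abs(W[...,1]-.1096)<.04)&(abs(W[...,0]-.4245)<.04)]
print(len(q),q.mean(0) if len(q) else 0,q.min(0),q.max(0))
E
```

```text
.4245,.1096,.025 [0.02 0.01 6.28]
t 24.3833 pos [0.4254 0.1089 0.1507] yaw 0.138 gap 87.7 gf 0.0 tilt [-0.008  0.001] q [-0.21  0.66 -0.23  2.2   0.43  0.33 -0.66]
5534 [0.42548781 0.10846363 0.04936968] [0.39424889 0.07514906 0.04109393] [0.45757324 0.13873617 0.05195552]
```

Emit:
move_arm --moves '[[1,[-0.05,0,0.8],0],[1,[0,0,0.8],0],[1,[0,0,0.8],0],[1,[0,0,0.8],0],[1,[0,0,0.8],0],[1,[0,0,0.8],0],[1,[0,0,0],0],[1,[0,0,0],0]]' --force 30

```text
t: 25.1
tool_pos: [0.4244, 0.1086, 0.0549]
tcp_rot: [[-0.138, 0.99, -0.009], [0.99, 0.138, 0.001], [0.003, -0.009, -1.0]]
force: [-0.0, 0.6, 0.3]
finger_gap: 1.0
gripper_force: 0.0
```

```bash
python3 go.py .4255,.1085,.028
```

```text
.4255,.1085,.028 [-0.01  0.06  1.35]
t 25.1 pos [0.4244 0.1086 0.0549] yaw 0.139 gap 88.0 gf 0.0 tilt [-0.009  0.001] q [-0.33  0.87 -0.04  2.25  0.56  0.04 -0.78]
```

Emit:
move_arm --moves '[[1,[0,0.06,0.5],0],[1,[0,0,0.5],0],[1,[0,0,0.4],0],[1,[0,0,0.4],0],[1,[0,0,0],0],[1,[0,0,0],0]]'

```text
t: 25.6
tool_pos: [0.4274, 0.1088, 0.0357]
tcp_rot: [[-0.139, 0.99, -0.014], [0.99, 0.139, -0.001], [0.001, -0.014, -1.0]]
force: [0.1, 0.7, -0.8]
finger_gap: 1.001
gripper_force: 0.0
```

```bash
python3 go.py .4255,.1085,.028
```

```text
.4255,.1085,.028 [-0.   -0.09  0.38]
t 25.6 pos [0.4274 0.1088 0.0357] yaw 0.139 gap 88.1 gf 0.0 tilt [-0.014 -0.001] q [-0.31  0.91 -0.06  2.24  1.29  0.04 -1.5 ]
```

z is 0.036, so the pads overlap the pot by about 26 mm with only 0.8° of tilt. That's good enough to grip.

Emit:
move_arm --moves '[[0,[0,0,0],0],[0,[0,0,0],0],[0,[0,0,0],0],[0,[0,0,0],0],[0,[0,0,0],0],[0,[0,0,0],0],[0,[0,0,0],0]]'

```text
t: 26.18
tool_pos: [0.4266, 0.1087, 0.0352]
tcp_rot: [[-0.139, 0.99, -0.016], [0.99, 0.139, -0.002], [0.0, -0.016, -1.0]]
force: [-0.3, -0.0, 5.5]
finger_gap: 0.717
gripper_force: 30.0
```

Emit:
move_arm --moves '[[0,[0,0,-0.3],0],[0,[0,0,-0.6],0],[0,[0,0,-0.8],0],[0,[0,0,-0.8],0],[0,[0,0,-0.8],0],[0,[0,0,0],0],[0,[0,0,0],0]]'

```text
t: 26.77
tool_pos: [0.4281, 0.1087, 0.101]
tcp_rot: [[-0.138, 0.99, -0.015], [0.99, 0.138, -0.001], [0.001, -0.015, -1.0]]
force: [-0.1, 0.1, -2.4]
finger_gap: 0.721
gripper_force: 30.0
```

```bash
python3 go.py .6245,.1254,.16; python3 - <<'E'
from h import *
from plant import robot
c=robot.read_camera("side");cv2.imwrite("pics/s5.png",cv2.resize(c["img"][130:290,170:380],(0,0),fx=3.5,fy=3.5,interpolation=cv2.INTER_CUBIC))
E
```

```text
.6245,.1254,.16 [-0.53  9.8  -3.1 ]
t 26.7667 pos [0.4281 0.1087 0.101 ] yaw 0.138 gap 63.5 gf 30.0 tilt [-0.015 -0.001] q [-0.07  0.79 -0.45  2.21  0.99  0.37 -1.22]
```

View pics/s5.png

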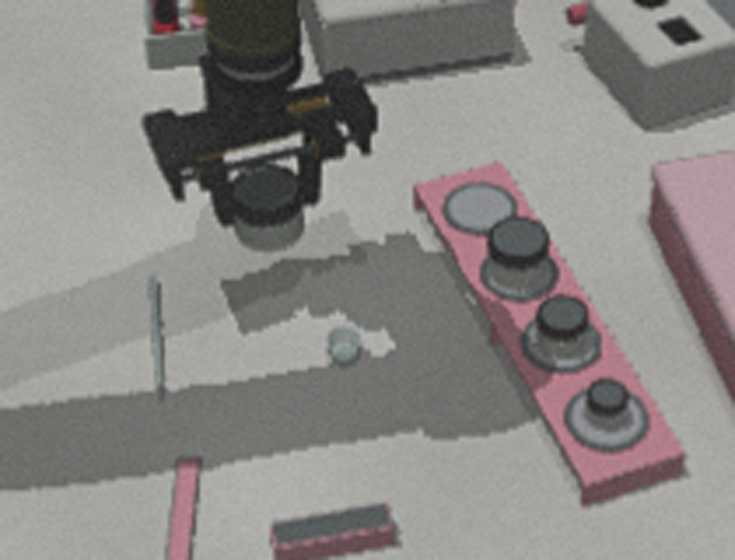

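pot_64 is held upright at (265,205) and the three others stand on their pads. The free pad is at (480,208). Carrying it there.

Emit:
move_arm --moves '[[0,[0,0,-0.6],0],[0,[0,0,-0.9],0],[0,[0,0.4,-0.9],0],[0,[-0.05,0.9,-0.7],0],[0,[-0.05,1,0],0],[0,[-0.06,1,0],0],[0,[-0.06,1,0],0],[0,[-0.06,1,0],0]]'

```text
t: 27.48
tool_pos: [0.5348, 0.1177, 0.1596]
tcp_rot: [[-0.139, 0.99, -0.018], [0.99, 0.139, -0.004], [-0.002, -0.018, -1.0]]
force: [1.0, -0.0, -2.0]
finger_gap: 0.72
gripper_force: 30.0
```

Emit:
move_arm --moves '[[0,[-0.06,1,0],0],[0,[-0.06,1,0],0],[0,[-0.06,1,0],0],[0,[-0.06,1,0],0],[0,[-0.05,0.5,0],0],[0,[0,0,0],0],[0,[0,0,0],0],[0,[0,0,0],0]]'

```text
t: 28.15
tool_pos: [0.6227, 0.1249, 0.1585]
tcp_rot: [[-0.14, 0.99, -0.019], [0.99, 0.14, -0.004], [-0.001, -0.019, -1.0]]
force: [-0.4, 0.4, -1.6]
finger_gap: 0.718
gripper_force: 30.0
```

```bash
python3 go.py .6245,.1254,.072
```

```text
.6245,.1254,.072 [0.02 0.17 4.32]
t 28.15 pos [0.6227 0.1249 0.1585] yaw 0.141 gap 63.2 gf 30.0 tilt [-0.019 -0.004] q [ 0.09  0.9  -0.69  1.58  0.67  0.93 -0.7 ]
```

Emit:
move_arm --moves '[[0,[0.02,0.1,0.7],0],[0,[0,0,0.9],0],[0,[0,0,0.9],0],[0,[0,0,0.9],0],[0,[0,0,0.6],0],[0,[0,0,0.25],0],[0,[0,0,0],0],[0,[0,0,0],0]]'

```text
t: 28.82
tool_pos: [0.625, 0.1257, 0.075]
tcp_rot: [[-0.139, 0.99, -0.016], [0.99, 0.139, -0.002], [0.0, -0.016, -1.0]]
force: [-0.1, 0.2, -0.9]
finger_gap: 0.719
gripper_force: 30.0
```

```bash
python3 go.py .6245,.1254,.0685
```

```text
.6245,.1254,.0685 [-0.01 -0.02  0.32]
t 28.8167 pos [0.625  0.1257 0.075 ] yaw 0.14 gap 63.3 gf 30.0 tilt [-0.016 -0.002] q [ 0.05  1.01 -0.62  1.61  0.76  0.79 -0.77]
```

Emit:
move_arm --moves '[[0,[0,0,0.15],0],[0,[0,0,0.1],0],[0,[0,0,0.07],0],[0,[0,0,0],0],[0,[0,0,0],0]]'

```text
t: 29.23
tool_pos: [0.6249, 0.1254, 0.0686]
tcp_rot: [[-0.139, 0.99, -0.016], [0.99, 0.139, -0.002], [0.0, -0.016, -1.0]]
force: [1.6, 0.4, -1.4]
finger_gap: 0.719
gripper_force: 30.0
```

```bash
python3 go.py .6245,.1254,.0685
```

```text
.6245,.1254,.0685 [ 0.   -0.02  0.  ]
t 29.2333 pos [0.6249 0.1254 0.0686] yaw 0.139 gap 63.2 gf 30.0 tilt [-0.016 -0.002] q [ 0.05  1.02 -0.62  1.62  0.77  0.78 -0.78]
```

Release, rise well clear, and then move back.

Emit:
move_arm --moves '[[1,[0,0,0.03],0],[1,[0,0,0],0],[1,[0,0,0],0],[1,[0,0,0],0],[1,[0,0,0],0],[1,[0,0,0],0],[1,[0,0,0],0],[1,[0,0,-0.3],0]]'

```text
t: 29.9
tool_pos: [0.6241, 0.1251, 0.073]
tcp_rot: [[-0.139, 0.99, -0.018], [0.99, 0.139, -0.003], [-0.0, -0.018, -1.0]]
force: [-0.4, -0.2, 0.8]
finger_gap: 1.002
gripper_force: 0.0
```

Emit:
move_arm --moves '[[1,[0,0,-0.8],0],[1,[0,0,-1],0],[1,[0,0,-1],0],[1,[0,0,-1],0],[1,[0,0,-1],0],[1,[0,0,-1],0],[1,[0.4,-0.5,-1],0],[1,[0.8,-0.9,-0.5],0]]'

```text
t: 30.57
tool_pos: [0.5988, 0.1441, 0.2227]
tcp_rot: [[-0.134, 0.991, -0.011], [0.991, 0.134, -0.002], [-0.0, -0.011, -1.0]]
force: [0.6, 0.8, -0.1]
finger_gap: 0.995
gripper_force: 0.0
```

Emit:
move_arm --moves '[[1,[1,-0.9,0],0],[1,[1,-0.9,0],0],[1,[1,-0.9,0],0],[1,[1,-0.9,0],0],[1,[1,-0.9,0],0],[1,[0.5,-0.5,0],0],[1,[0,0,0],0],[1,[0,0,0],0]]'

```text
t: 31.23
tool_pos: [0.4818, 0.2409, 0.2224]
tcp_rot: [[-0.141, 0.99, -0.015], [0.99, 0.141, -0.002], [-0.0, -0.015, -1.0]]
force: [0.1, -0.4, -0.3]
finger_gap: 1.005
gripper_force: 0.0
```

```bash
python3 go.py; python3 - <<'E'
from h import *
from plant import robot
c=robot.read_camera("top");W=world(c);cv2.imwrite("pics/t6.png",c["img"])
for h,x,y in((48,.6245,.1254),(41,.637,.0363),(34,.6497,-.0525),(28,.6622,-.142)):
    z=h/1000+.0325
    q=W[(abs(W[...,2]-z)<.007)&(abs(W[...,1]-y)<.045)&(abs(W[...,0]-x)<.045)]
    print(h,len(q),q.size and (q.mean(0)*1000-[x*1000,y*1000,z*1000]).round(1))
E
```

```text
t 31.2333 pos [0.4818 0.2409 0.2224] yaw 0.141 gap 88.5 gf 0.0 tilt [-0.015 -0.002] q [-0.12  0.71 -0.73  1.83  0.6   0.85 -1.  ]
48 26 [ 21.8 -13.7  -0. ]
41 140 [7.4 9.5 0.4]
34 183 [-1.8  2.1 -0.3]
28 105 [-1.9  2.1 -0.7]
```

View pics/t6.png

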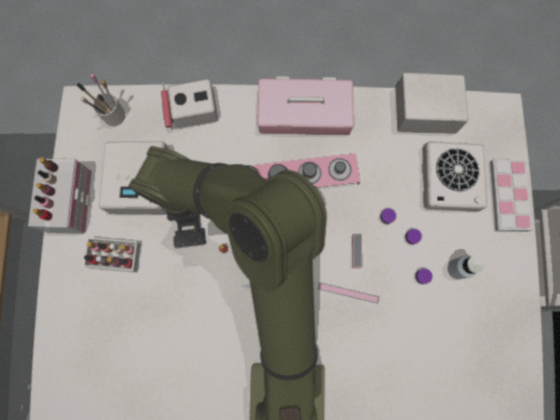

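The arm hides the two left pots in this view. pot_44 at (310,171) and pot_34 at (341,168) are fine. I'll check the rest with the side camera.

```bash
python3 - <<'E'
from h import *
from plant import robot
c=robot.read_camera("side");W=world(c);cv2.imwrite("pics/s7.png",cv2.resize(c["img"][150:290,230:390],(0,0),fx=4,fy=4,interpolation=cv2.INTER_CUBIC))
for h,x,y in((48,.6245,.1254),(41,.637,.0363),(34,.6497,-.0525),(28,.6622,-.142)):
    z=h/1000+.0325
    q=W[(abs(W[...,2]-z)<.006)&(abs(W[...,1]-y)<.045)&(abs(W[...,0]-x)<.045)]
    print(h,len(q),q.size and (q.mean(0)*1000-[x*1000,y*1000,z*1000]).round(1))
E
```

```text
48 234 [-0.2 -7.3 -0.9]
41 191 [-0.8 -4.9 -0.7]
34 136 [-0.3 -6.  -0.6]
28 95 [ 0.2 -5.5 -0.6]
```

View pics/s7.png

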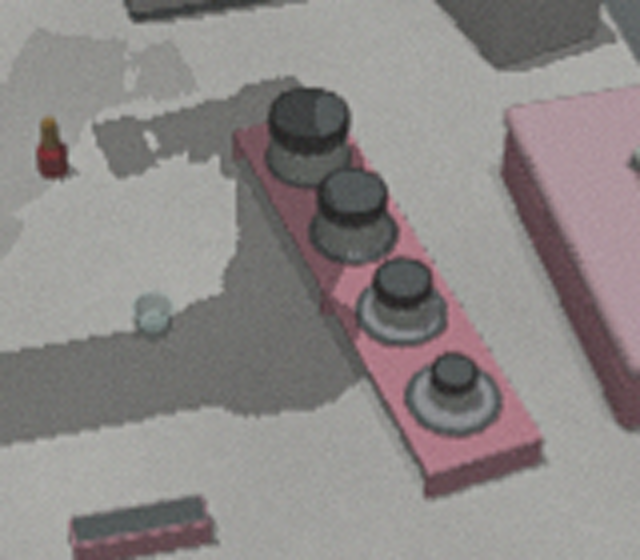

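All four pots stand upright on their pads. The 5–7 mm offset shared by all four comes from jar-side pixels facing the side camera; the other checks put the pots within about 2 mm. Handing in.

```bash
python3 -c "
from plant import robot
print(robot.finish_job())"
```

```text
the job is handed in; nothing more can be done
None
```

I handed the job in at about 31 s: the four pots stand upright on their pads in the order 64, 54, 44, 34 mm from the lamp end, all near the pad centres by my camera checks, and the pump bottle was not touched; no verdict came back.

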